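# Unplug the charger's link and hold the charging box's lid at its balance point

## Task

Pull the link plug straight up out of its socket in the charger (a sprung catch holds it) and put it down inside the parts tray. Only then raise the charging box's lid by its bar to the point where it balances, a little short of upright, and finish while still holding the bar in the gripper there, with the lid still and falling neither shut nor over backwards. Leave the other things on the bench where they are.

Things in the scene. Friction and masses are not known exactly. Their poses are not given: they have to be found in the camera images.
- charge_box: The aluminium battery charging box, fixed to the bench, 170 (x) x 200 (y) x 100 mm high, walls 4 mm. Origin: centre of its underside; z up; its -x side is the front, facing the robot (turned up to 0.25 rad either way), with five dark vent slots. Its lid is hinged along the top of its far (+x) side.
- lid_axis (a point): Middle of the hinge axis, fixed: 85 mm along the box's +x and 100 mm above its origin; the axis runs along the box's y. The lid is a 3 mm aluminium sheet, 165 mm deep, 202 mm wide, with a heavy grey filter housing on top, 85 deep x 120 wide x 50 mm high, its middle 70 mm in front of the hinge.
- lid (a joint): Angle of the lid about its hinge, rad: 0 shut (level), grows as the front edge is raised; stop at 2.3. Balance point: 1.265 (72.5 degrees, short of upright, because of the housing on top); below it the lid falls shut, beyond it it falls open backwards. The hinge turns almost freely and holds nothing. Lid 0.4 to 0.75 kg; raising takes up to 3 N at the bar.
- lid_bar (a point): Middle of the lid's round bar: 12 mm thick, 140 mm long, parallel to the hinge, on two arms 41 mm clear in front of the lid's edge. Shut: 215 mm in front of the axis (box's -x), 6 mm above it (106 mm above the bench). At balance: 59 mm in front, 207 mm above (307 mm above the bench). Pinch it from above, one finger in the gap; it can turn in the grip. Moves with the lid.
- charger: The charger, a black block with side fins, fixed to the bench, 110 (x) x 130 (y) x 50 mm high, small dark display on its front (-x) side. Origin: centre of its underside, z up; yaw up to 0.4 rad either way. It stands on the left or on the right of the charging box, the tray on the other side.
- socket_mouth (a point): Centre of the mouth of the charger's plug socket, in the middle of its flat top, 50 mm above the bench: a square hole 17 mm wide, 26 mm deep.
- plug: The loose link plug, 0.04 to 0.09 kg, 60 mm tall, seated in the socket: brass shank 16 mm square, 24 mm long, under a grey block head 40 (x) x 22 (y) x 36 mm high. Origin: centre of the shank's bottom; z up to the head; seated, its axes are the charger's, head resting on the charger's top. Two sprung noses catch a groove: about 12 N straight up frees it within 8 mm, little after that.
- plug_head (a point): Centre of the plug's head, 42 mm above the plug's origin (68 mm above the bench when seated). Grip the head across its 22 mm width, along its y.
- tray: The open grey parts tray, fixed to the bench, 150 (x) x 130 (y) x 25 mm high, walls and floor 4 to 5 mm, empty at the start. Origin: centre of its underside, z up.
- pack: Bystander: battery pack lying on the bench, black with a paper wrap, 130 x 45 x 30 mm. Origin: centre of underside. Leave it.
- tub: Bystander: round white plastic tub with lid, 112 mm across, 88 mm high. Origin: centre of underside. Leave it.
- glue: Bystander: white glue bottle, 44 mm across, 120 mm high. Origin: centre of underside. Leave it.
- rule: Bystander: steel rule, 300 x 30 x 5 mm, lying behind the box. Origin: centre of underside. Leave it.
- spanner: Bystander: steel spanner, 160 mm long, lying in front of the box. Leave it.
- pencil: Bystander: flat carpenter's pencil, 180 x 14 x 8 mm, lying beside the box towards the back. Origin: centre of underside. Leave it.
- carton: Bystander: small cardboard carton, 120 x 90 x 55 mm. Origin: centre of underside. Leave it.
There are look-alikes about, which are no part of the job. What is shaped like the charger but turquoise is not meant.

How it is judged:
By the outcome, as a careful person would: the job done as asked, in the order asked, and still so for the second after the job is handed in, while the arm keeps its last pose, push and grip.
It also fails if it takes over 61 s, if anything falls off the work surface, if the arm or the gripper's body presses on something with over 40 N, if the wrist force passes 120 N, or if a joint passes its speed limit or range.

## Robot

A 7-joint arm with a two-finger parallel gripper is mounted at the origin on the work surface. World frame = base frame: x ahead of the robot, y to its left, z up, the work surface at z = 0. Lengths are in mm, angles in rad, forces in N, time in s.
With the tool pointing down it reaches from about 400 to 875 mm from the base axis. Payload 4.4 kg.
Tool frame: the origin (TCP) lies midway between the tips of the shut fingers; the grasp point (between the pads) lies ctrl.grip_depth behind it (ctrl.grip_depth is the distance from the TCP to the grasp point, in mm); y points along the fingers, x is the direction in which the jaws open and shut, and the axes are right-handed (so a half turn about y gives the same grasp; the last joint's range is limited). The gripper opens to 85 mm and grips with 20 to 120 N. Pads are 22 mm wide; open, the fingers measure 114 mm over their backs; the gripper's body (76 mm by 85 mm) begins 54 mm behind the grasp point. The pads swing forward as they close: fully open they stand 13 mm farther back than shut.
Start: joints at [-1.342, 0.628, 0.038, 1.517, -0.027, 0.996, -0.02], TCP at [188.832, 621.981, 231.313] pointing down, gripper open.
Joint ranges: [-3.06, 3.06], [-0.37, 2.12], [-1.25, 1.32], [0.18, 2.47], [-1.1, 4.24], [0.23, 1.98], [-2.94, 2.94]. Speed limits (rad/s): [2.57, 2.57, 3.14, 3.14, 3.14, 3.14, 3.14].

## Interface

Orientations are given as [roll, pitch, yaw] about the fixed x, y, z axes, in that order (R = Rz(yaw) Ry(pitch) Rx(roll)).
In Python, from cell import ctrl gives the robot as it stands. The module is installed in compiled form; this text tells all that it offers.
- The arm moves only by the tool play_rows, never from a script. Its argument "rows" is a list of rows, each a list of 3 entries, a list of its own where there are three numbers: the opening, from 0 (shut) to 1 (fully open), then the shift along the tool's x, y, z in cm, then the turn, a rotation vector about the tool's x, y, z in degrees. A call has exactly 8 rows; each row shifts and turns the commanded pose from where the row before left it, along the tool's axes as they then stand; what a row does not reach is not made up. A row lasts 1/10 s, in which the tool goes at most 50 mm and 8.59 degrees, less where a joint would pass 70% of its speed; a pose out of reach is approached as far as the arm can. A call with a gripper value outside its range is refused whole. The fingers move at their own pace and stop on an object; the grip force is fixed at half the most. Time passes only in rows, so rows that do not move let the fingers close, or fill a call up. It gives the time, the measured TCP pose, the force and the opening at its end, in the units of the state.
- ctrl.read_state(): the state, without advancing time (a new reading comes with each control period).
- ctrl.get_image(name): name is "side" or "top"; returns a dict with "img" (420x560x3 uint8, red, green, blue), "fx", "fy", "cx", "cy" (pixels), "k1" (the pictures are not rectified: a ray, as slopes to the right and down, at radius r is drawn at 1 + k1 r^2 times it, then the intrinsics apply), "extrinsics" (4x4, takes a point from camera to world coordinates). Camera axes: x right, y up, looking along -z (the intrinsics and any distortion apply to the point x, -y, -z); pixel columns grow to the right and rows downward; lengths in mm; the calibration is good to about 2 mm. A picture is of the moment at which its call begins. There is no depth.
- ctrl.finish_job(): hands the job in, once; it reports no verdict.
Trained networks look in a picture, given as the dict that the camera call returned (one of the last four; its "shot" number tells which), for a name from the list of things; names that differ only in an ending like _2 or _b are one class to them, and where a whole thing is asked for, a point or a joint stands for the part that bears it (a point fixed in the world has none). Each returns a list of dicts, best first, with "conf" (0 to 1); they miss things now and then, are a little off and sometimes report something else, mostly with a low value. They report only what shows in the picture. A call takes as long as a camera call. They do not tell look-alikes from the thing itself.
- ctrl.regions_of(picture, thing): "pixels" (420x560 bool, what is visible of it) and "centre" ([column, row] as shares, 0 to 1, of the picture: columns of its width, rows of its height, amid what is visible of it).
- ctrl.mark_of(picture, thing): "centre" ([column, row] as shares, 0 to 1, of the picture: columns of its width, rows of its height: a listed point, or the origin of a listed thing).
The state is a dict: "clock": time; "qpos": joint angles; "qd": joint speeds; "tau": joint torques, N m; "eef_pos": TCP position; "tool_rot": TCP orientation; "force": force on the tool from outside, world axes, zero at the start; "torque": the same for the moment, N m; "width": finger opening in mm.
Only numpy, scipy, OpenCV 4.12 (cv2) and the standard library are available. Lean on these libraries where they do the work, as an engineer would, in place of code of your own. Each camera call takes 0.05 s, during which the arm holds its last target.

## Working session

There is one attempt and no reset: what is moved stays moved. The work goes in short steps, Python scripts to look and compute and a tool call to move; the robot and the scene stay as the last step left them, time stands still between calls to the robot, and variables do not carry over. Pictures are saved under pics/ and viewed, and the job is handed in when it is done.

Besides the shell and the picture viewer there is one more tool, called after ">>>" by a JSON object that holds its "method" and its "body". play_rows: Moves the arm, as the interface text tells. Its arguments: {"type":"object","properties":{"rows":{"type":"array","items":{"type":"array"}}},"required":["rows"]}

```bash
mkdir -p pics; ls; cat > h.py <<'E'
import numpy as np, cv2
from cell import ctrl
from scipy.spatial.transform import Rotation as R
def save(p,n): cv2.imwrite('pics/'+n, p['img'][:,:,::-1])
def ray(p,u,v):
    a=(u-p['cx'])/p['fx']; b=(v-p['cy'])/p['fy']
    x,y=a,b
    for _ in range(30):
        r2=x*x+y*y; s=1+p['k1']*r2; x,y=a/s,b/s
    E=np.array(p['extrinsics']); d=E[:3,:3]@np.array([x,-y,-1.]); return E[:3,3],d/np.linalg.norm(d)
def onz(p,u,v,z):
    o,d=ray(p,u,v); return o+d*(z-o[2])/d[2]
def proj(p,P):
    E=np.array(p['extrinsics']); c=E[:3,:3].T@(np.asarray(P,float)-E[:3,3])
    x=c[0]/-c[2]; y=-c[1]/-c[2]; s=1+p['k1']*(x*x+y*y)
    return np.array([p['fx']*x*s+p['cx'],p['fy']*y*s+p['cy']])
def tri(p1,uv1,p2,uv2):
    o1,d1=ray(p1,*uv1);o2,d2=ray(p2,*uv2)
    t=np.linalg.lstsq(np.c_[d1,-d2],o2-o1,rcond=None)[0]
    a=o1+d1*t[0];b=o2+d2*t[1]; return (a+b)/2,np.linalg.norm(a-b)
E
python3 - <<'E'
from h import *
np.set_printoptions(precision=3,suppress=True)
print(ctrl.read_state()); print(ctrl.grip_depth)
for n in('top','side'):
    p=ctrl.get_image(n); save(p,n+'0.png'); print(n,p['extrinsics'],p['fx'],p['k1'])
    np.save(n+'0.npy',p,allow_pickle=True)
    for t in['charge_box','lid_axis','lid_bar','charger','socket_mouth','plug','plug_head','tray']:
        print(t,[(np.round(np.array(m['centre'])*[560,420],1),round(m['conf'],2)) for m in ctrl.mark_of(p,t)])
E
```

```text
pics
{'clock': 0.0, 'qpos': array([-1.342,  0.629,  0.038,  1.518, -0.027,  0.996, -0.02 ]), 'qd': array([-0.   , -0.001, -0.001,  0.001, -0.001,  0.001,  0.   ]), 'tau': array([ -0.001, -56.34 ,   1.226, -19.345,   0.011,   0.01 ,  -0.   ]), 'eef_pos': array([188.647, 621.378, 230.409]), 'tool_rot': array([-1.571,  0.002,  1.276]), 'force': array([-0.143, -0.062,  0.824]), 'torque': array([-0.016,  0.022, -0.013]), 'width': 85.67219430495139}
18.700000000000003
top [[  -0.014    0.993   -0.12   417.691]
 [  -0.999   -0.017   -0.027  -31.456]
 [  -0.029    0.12     0.992 1050.858]
 [   0.       0.       0.       1.   ]] 382.47022568220643 -0.10570997926584688
charge_box [(array([275.2, 189.5]), 0.95)]
lid_axis [(array([427.9, 167.7]), 0.74), (array([271.9, 231.4]), 0.71), (array([269.8, 148.3]), 0.59)]
lid_bar [(array([271.6, 234.1]), 0.94)]
charger [(array([171.2, 236.2]), 0.94), (array([176.1, 304.4]), 0.76)]
socket_mouth [(array([173.8, 310.3]), 0.71)]
plug [(array([168. , 237.9]), 0.44)]
plug_head [(array([166.7, 234.5]), 0.71), (array([310.1, 263.5]), 0.45)]
tray [(array([388.6, 227.1]), 0.72), (array([274.1, 186.8]), 0.61), (array([265.8, 149.1]), 0.41)]
side [[ -0.999   0.008  -0.032 489.559]
 [ -0.029  -0.683   0.73  922.075]
 [ -0.016   0.73    0.683 951.041]
 [  0.      0.      0.      1.   ]] 495.87209062453337 -0.11699974954660446
charge_box [(array([252.8, 238.4]), 0.9)]
lid_axis [(array([217. , 207.5]), 0.63), (array([245.6, 141.3]), 0.15)]
lid_bar [(array([302.5, 208.8]), 0.79)]
charger [(array([389. , 325.1]), 0.95), (array([301.9, 333.7]), 0.94), (array([304.1, 315. ]), 0.44)]
socket_mouth [(array([394. , 312.2]), 0.82), (array([299.9, 321.6]), 0.65)]
plug [(array([301.7, 327.4]), 0.61)]
plug_head [(array([306.4, 315.1]), 0.72), (array([300.1, 212.6]), 0.35)]
tray [(array([298.1, 167.8]), 0.95)]
```

View pics/top0.png

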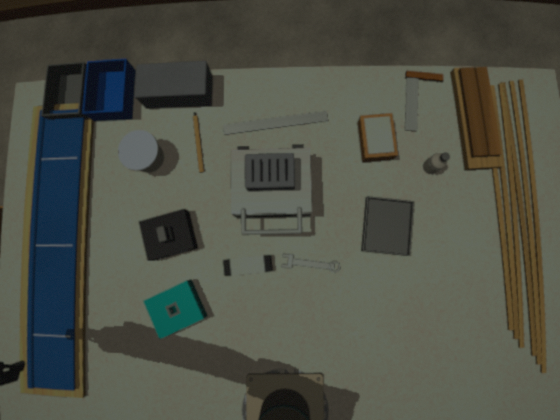

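View pics/side0.png

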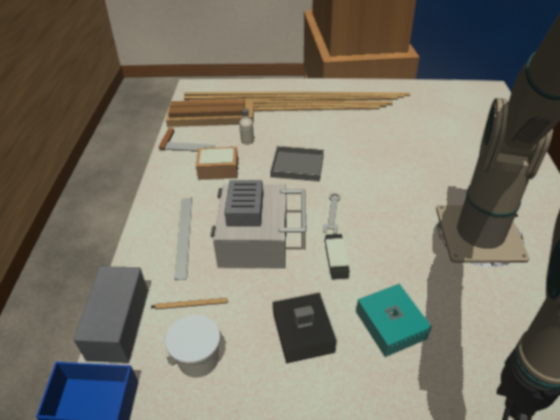

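Candidates. Charger: black block at top (168,236) / side (305,325), or the turquoise look-alike at top (175,308). Plug head: top (165,234). Tray: grey at top (388,226), or the blue and dark bins at top (108,88) and (66,88). I choose the black block and the grey tray, and will check both in close crops.

```bash
python3 - <<'E'
from h import *
t=np.load('top0.npy',allow_pickle=True).item(); s=np.load('side0.npy',allow_pickle=True).item()
def crop(p,c,r,w,h,k): return cv2.resize(p['img'][r:r+h,c:c+w,::-1],None,fx=k,fy=k,interpolation=cv2.INTER_CUBIC)
a=crop(t,130,200,75,70,5); b=crop(s,265,285,75,70,5); c=crop(t,350,185,75,70,5); d=crop(t,225,195,100,70,4)
d=cv2.resize(d,(375,350)) if 0 else d[:, :375]
d=np.pad(d,((0,350-d.shape[0]),(0,0),(0,0)))
o=np.vstack([np.hstack([a,b]),np.hstack([c,d])]); o=cv2.convertScaleAbs(o,alpha=1.6)
cv2.imwrite('pics/crop0.png',cv2.resize(o,(640,597)))
E
```

```text
(no output)
```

View pics/crop0.png

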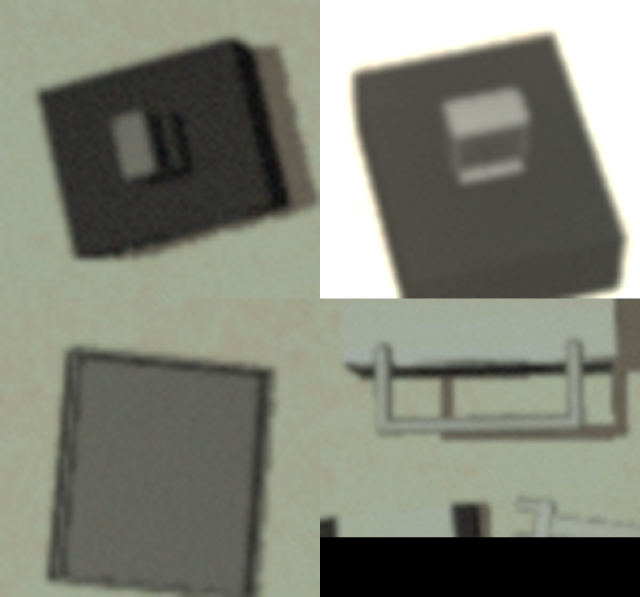

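The crops show the grey plug head on the black charger (top ~(161,232)), the grey tray (top ~(388,226)), and the bar (top ~(271,233)). Next I fit poses by silhouette.

```bash
cat > fit.py <<'E'
from h import *
from scipy.optimize import minimize
def boxpts(L,W,z0,z1): return np.array([[x,y,z] for x in(-L/2,L/2) for y in(-W/2,W/2) for z in(z0,z1)])
def sil(p,pts,x,y,yaw,k=4):
    c,s=np.cos(yaw),np.sin(yaw)
    P=pts@np.array([[c,-s,0],[s,c,0],[0,0,1]]).T+[x,y,0]
    uv=np.array([proj(p,q) for q in P]).astype(np.float32)
    m=np.zeros((420*k,560*k),np.uint8)
    cv2.fillConvexPoly(m,np.round((cv2.convexHull(uv)+.5)*k).astype(np.int32)[:,0],1)
    return m
def fit(pairs,pts,x0):
    M=[(p,cv2.resize(m.astype(np.uint8),None,fx=4,fy=4,interpolation=cv2.INTER_LINEAR)) for p,m in pairs]
    def cost(v):
        r=0
        for p,m in M:
            q=sil(p,pts,v[0],v[1],v[2]/100); r+=1-(q&m).sum()/(q|m).sum()
        return r
    b=None
    for dy in(-25,0,25):
        o=minimize(cost,np.array(x0)+[0,0,dy],method='Nelder-Mead',options=dict(initial_simplex=np.array(x0)+[0,0,dy]+np.array([[0,0,0],[15,0,0],[0,15,0],[0,0,10.]]),xatol=.1,fatol=1e-5))
        if b is None or o.fun<b.fun:b=o
    return b.x,b.fun
E
python3 - <<'E'
from fit import *
np.set_printoptions(precision=2,suppress=True)
t=ctrl.get_image('top'); s=ctrl.get_image('side')
def reg(p,n,near):
    L=[r for r in ctrl.regions_of(p,n)]
    L=[r for r in L if np.hypot(*(np.array(r['centre'])*[560,420]-near))<25]
    if not L: print('none',n); return None
    print(n,L[0]['conf'],L[0]['pixels'].sum()); return L[0]['pixels']
N={'charger':((168,236),(305,325)),'plug':((163,233),(304,316)),'tray':((388,226),(298,163))}
m={n:(reg(t,n,N[n][0]),reg(s,n,N[n][1])) for n in N}
ov=[t['img'].copy(),s['img'].copy()]
def show(n,pts,v):
    for i,p in enumerate((t,s)):
        q=sil(p,pts,v[0],v[1],v[2]/100,1); cs,_=cv2.findContours(q,0,1); cv2.drawContours(ov[i],cs,-1,(255,0,0),1)
def go(n,pts,x0,mm):
    pr=[(p,k) for p,k in zip((t,s),mm) if k is not None]
    v,f=fit(pr,pts,x0); print(n,v,f)
    for p,k in pr: print('  single',fit([(p,k)],pts,v))
    show(n,pts,v)
g=onz(t,168,236,50); P=onz(t,162,232,86); T=onz(t,388,226,0)
print(g,P,T)
def U(a,b): return a if b is None else (b if a is None else a|b)
# charger: pts incl. plug would be nonconvex: use charger union plug only where plug inside
go('charger',boxpts(110,130,0,50),[g[0],g[1],0],[U(m['charger'][i],None if i else m['plug'][i]) for i in(0,1)])
go('plughead',boxpts(40,22,50,86),[P[0],P[1],20],m['plug'])
go('tray',boxpts(150,130,0,25),[T[0],T[1],0],m['tray'])
for i in(0,1): cv2.imwrite(f'pics/ov{i}.png',ov[i][:,:,::-1])
for n in('lid_bar','plug_head'):
    a=ctrl.mark_of(t,n)[0]['centre'];b=ctrl.mark_of(s,n)[0]['centre'];print(n,tri(t,np.array(a)*[560,420],s,np.array(b)*[560,420]))
k=[ctrl.regions_of(p,'lid_bar')[0]['pixels'] for p in(t,s)]
np.save('masks.npy',dict(m=m,lid=k),allow_pickle=True)
o=cv2.resize(np.hstack([k[0]*255,k[1]*255]).astype(np.uint8),(800,300)); cv2.imwrite('pics/lidm.png',o)
E
```

```text
charger 0.87 2091
charger 0.84 3042
plug 0.47 142
plug 0.74 320
tray 0.88 2703
tray 0.98 1615
[472.55 302.55  50.  ] [481.05 306.64  86.  ] [ 493.62 -292.38    0.  ]
charger [477.29 310.37  26.29] 0.15844355888941541
  single (array([477.27, 311.02,  26.25]), np.float64(0.0349219505456555))
  single (array([477.53, 309.78,  25.4 ]), np.float64(0.11940216192367081))
plughead [476.81 309.3    3.69] 0.47430065375260577
  single (array([477.89, 310.06,  -9.66]), np.float64(0.32476277930823383))
  single (array([476.34, 308.68,  18.09]), np.float64(0.14078992168879811))
tray [ 494.22 -287.25  -12.18] 0.06802900784322718
  single (array([ 493.89, -287.5 ,  -12.52]), np.float64(0.033722788771076706))
  single (array([ 494.76, -286.85,  -11.77]), np.float64(0.028372039812378458))
lid_bar (array([477.48,  22.17,  94.09]), np.float64(2.5449968326993577))
plug_head (array([477.61, 304.55,  65.27]), np.float64(0.4918534026099905))
```

```bash
python3 - <<'E'
from fit import *
np.set_printoptions(precision=2,suppress=True)
t=np.load('top0.npy',allow_pickle=True).item(); s=np.load('side0.npy',allow_pickle=True).item()
D=np.load('masks.npy',allow_pickle=True).item()
def hull(m):
    c,_=cv2.findContours(m.astype(np.uint8),0,1); c=np.vstack([x for x in c if len(x)>15]); q=np.zeros(m.shape,np.uint8); cv2.fillConvexPoly(q,cv2.convexHull(c)[:,0],1); return q
h=[hull(k) for k in D['lid']]
pts=np.vstack([boxpts(165,202,100,103)+[2.5,0,0],boxpts(85,120,103,153)+[15,0,0],boxpts(12,140,100,112)+[-130,0,0]])
pr=list(zip((t,s),h))
v,f=fit(pr,pts,[610,20,0]);print(v,f)
for p in pr: print(fit([p],pts,v))
for i,(p,k) in enumerate(zip((t,s),D['lid'])):
    o=p['img'].copy(); q=sil(p,pts,v[0],v[1],v[2]/100,1); cs,_=cv2.findContours(q,0,1); cv2.drawContours(o,cs,-1,(255,0,0),1)
    cs,_=cv2.findContours(k.astype(np.uint8),0,1); cv2.drawContours(o,cs,-1,(0,255,0),1)
    c,sn=np.cos(v[2]/100),np.sin(v[2]/100)
    for y in(-70,70):
        w=proj(p,[v[0]-130*c-sn*y,v[1]-130*sn+c*y,106]); cv2.circle(o,tuple(int(z) for z in np.round(w)),1,(255,0,255),-1)
        print(w)
    r0,c0=((130,215),(165,205))[i]
    cv2.imwrite(f'pics/lid{i}.png',cv2.resize(o[r0:r0+120,c0:c0+130,::-1],None,fx=4,fy=4))
E
python3 -c "
import cv2,numpy as np
cv2.imwrite('pics/lids.png',cv2.resize(np.hstack([cv2.imread('pics/lid0.png'),cv2.imread('pics/lid1.png')]),(800,369)))"
```

```text
[607.32  24.66   0.04] 0.04474257749198174
(array([607.56,  25.04,  -0.26]), np.float64(0.015911426702793663))
(array([608.13,  23.36,   1.65]), np.float64(0.024678164308176154))
[299.05 231.04]
[242.62 231.92]
[303.26 191.4 ]
[303.36 230.09]
```

View pics/lids.png

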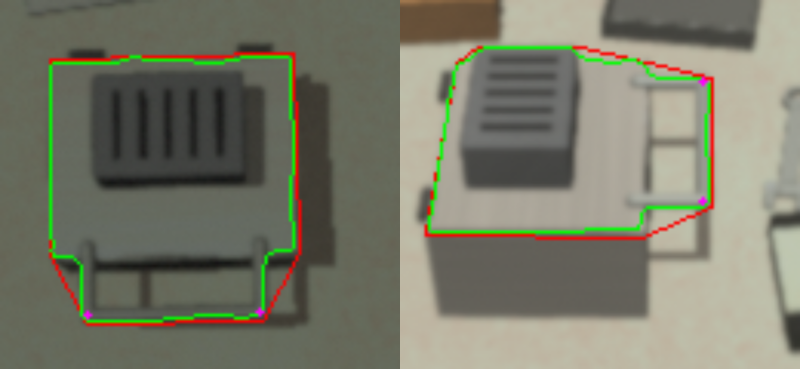

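View pics/ov1.png

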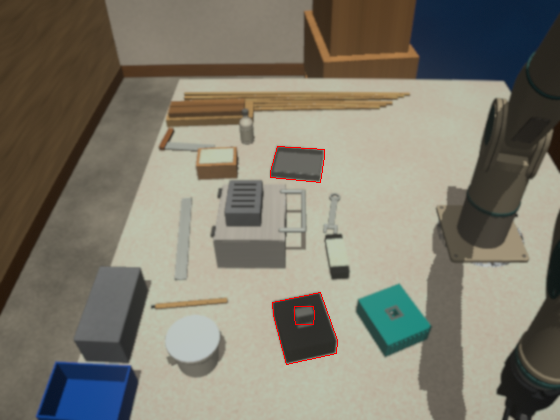

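View pics/ov0.png

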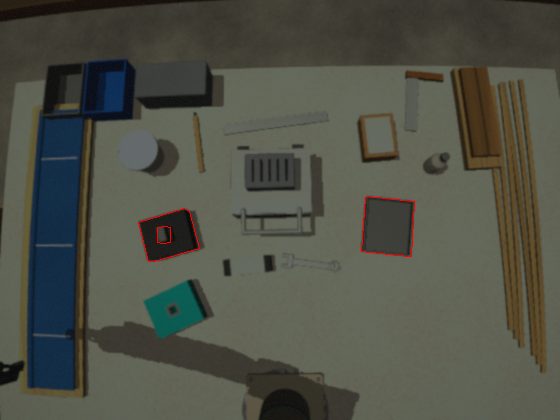

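>>> {"method": "play_rows", "body": {"rows": [[1,[-1,0,-1.7],[0,-4,0]],[1,[-2.2,0,-3.4],[0,0,0]],[1,[-2.2,0,-3.4],[0,0,0]],[1,[-2.2,0,-3.4],[0,0,0]],[1,[-2.2,0,-3.4],[0,0,0]],[1,[-2.2,0,-3.4],[0,0,0]],[1,[-2.2,0,-3.4],[0,0,0]],[1,[-2.2,0,-3.4],[0,0,0]]]}}

```text
clock: 2.4
eef_pos: [400.9, 403.1, 231.5]
tool_rot: [-1.571, -0.0, 1.346]
force: [0.9, -0.1, 0.8]
width: 85.3
```

```bash
cat > go.py <<'E'
# usage: go.py x y z [yaw] : tool-axis shift from measured pose (cm), turn about tool y
from h import *; import sys
np.set_printoptions(precision=3,suppress=True)
st=ctrl.read_state(); r=np.array(st['tool_rot']); M=R.from_euler('xyz',r).as_matrix()
print('t',st['clock'],'pos',st['eef_pos'],'rot',r,'F',st['force'],'w',st['width'],'q',st['qpos'])
if len(sys.argv)>3:
    d=np.array([float(a) for a in sys.argv[1:4]])-st['eef_pos']; print('shift cm',M.T@d/10)
if len(sys.argv)>4:
    Y=float(sys.argv[4]); T=R.from_euler('xyz',[-np.pi/2,0,Y]).as_matrix(); print('turn',np.degrees(R.from_matrix(M.T@T).as_rotvec()),'shift after turn',T.T@d/10)
E
python3 go.py 477.3 310 120 1.833
```

```text
t 2.4 pos [400.915 403.066 231.529] rot [-1.571 -0.     1.346] F [ 0.885 -0.075  0.807] w 85.34007058677763 q [-0.852  0.51   0.022  1.751 -0.014  0.881  0.522]
shift cm [-7.374 11.152 -9.519]
turn [  0.021 -27.909   0.023] shift after turn [-10.968  11.153  -4.965]
```

>>> {"method": "play_rows", "body": {"rows": [[1,[-1.84,1,-2.38],[0,0,0]],[1,[-1.84,1,-2.38],[0,0,0]],[1,[-1.84,1,-2.38],[0,0,0]],[1,[-1.84,1,-2.38],[0,0,0]],[1,[0,1.8,0],[0,-7,0]],[1,[0,1.8,0],[0,-7,0]],[1,[0,1.8,0],[0,-7,0]],[1,[0,1.6,0],[0,-7,0]]]}}

```text
clock: 3.2
eef_pos: [476.3, 311.2, 120.6]
tool_rot: [-1.571, -0.0, 1.839]
force: [1.1, 0.8, 0.2]
width: 85.3
```

```bash
python3 go.py 477.3 310 55 1.833; python3 - <<'E'
from h import *
for n in('top','side'):
    p=ctrl.get_image(n); 
    c=(165,235) if n=='top' else (304,316)
    cv2.imwrite(f'pics/a_{n}.png',cv2.resize(p['img'][c[1]-50:c[1]+50,c[0]-60:c[0]+60,::-1],None,fx=5,fy=5))
E
```

```text
t 3.2 pos [476.288 311.175 120.595] rot [-1.571 -0.     1.839] F [1.099 0.846 0.167] w 85.34129837298559 q [-0.554  0.66  -0.114  1.848  0.116  0.641  1.101]
shift cm [-0.141  6.559 -0.067]
turn [-0.001  0.358  0.009] shift after turn [-0.14   6.56  -0.067]
```

View pics/a_side.png

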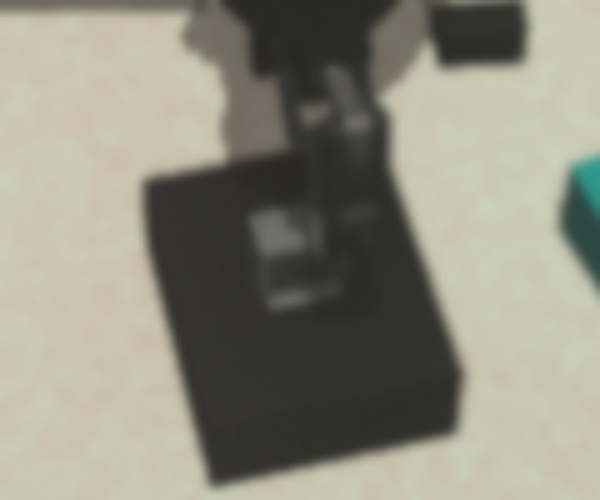

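The near finger hides part of the head (crop (280,240)), but the alignment is consistent with the fit, so I lower and close.

>>> {"method": "play_rows", "body": {"rows": [[1,[-0.07,1,-0.03],[0,0.3,0]],[1,[-0.07,1.2,-0.04],[0,0,0]],[1,[0,1.2,0],[0,0,0]],[1,[0,1.2,0],[0,0,0]],[1,[0,1.0,0],[0,0,0]],[1,[0,0.8,0],[0,0,0]],[1,[0,0.15,0],[0,0,0]],[0.45,[0,0,0],[0,0,0]]]}}

```text
clock: 4.1
eef_pos: [477.2, 310.1, 55.5]
tool_rot: [-1.57, 0.0, 1.829]
force: [-0.4, 0.1, -0.8]
width: 73.2
```

>>> {"method": "play_rows", "body": {"rows": [[0,[0,0,0],[0,0,0]],[0,[0,0,0],[0,0,0]],[0,[0,0,0],[0,0,0]],[0,[0,0,0],[0,0,0]],[0,[0,0,0],[0,0,0]],[0,[0,0,0],[0,0,0]],[0,[0,0,0],[0,0,0]],[0,[0,0,0],[0,0,0]]]}}

```text
clock: 4.9
eef_pos: [477.4, 311.1, 56.4]
tool_rot: [-1.572, -0.001, 1.83]
force: [-1.4, 2.7, 6.2]
width: 21.2
```

```bash
python3 go.py 477.3 310 55 1.833
```

```text
t 4.9 pos [477.434 311.111  56.352] rot [-1.572 -0.001  1.83 ] F [-1.359  2.661  6.184] w 21.2103094832226 q [-0.567  0.761 -0.093  1.879  0.131  0.506  1.081]
shift cm [-0.104  0.135  0.042]
turn [ 0.069 -0.187  0.073] shift after turn [-0.104  0.135  0.042]
```

>>> {"method": "play_rows", "body": {"rows": [[0,[0,-0.3,0],[0,0,0]],[0,[0,-0.3,0],[0,0,0]],[0,[0,-0.3,0],[0,0,0]],[0,[0,-0.4,0],[0,0,0]],[0,[0,-0.6,0],[0,0,0]],[0,[0,-1,0],[0,0,0]],[0,[0,-1.2,0],[0,0,0]],[0,[0,-1.2,0],[0,0,0]]]}}

```text
clock: 5.7
eef_pos: [477.8, 308.9, 110.2]
tool_rot: [-1.571, 0.001, 1.828]
force: [0.1, 0.2, -0.7]
width: 20.9
```

```bash
python3 go.py 494 -287 130 -0.122; python3 - <<'E'
from h import *
p=ctrl.get_image('side'); c=(304,300)
cv2.imwrite(f'pics/b_side.png',cv2.resize(p['img'][c[1]-70:c[1]+50,c[0]-70:c[0]+70,::-1],None,fx=5,fy=5))
E
```

```text
t 5.7 pos [477.759 308.936 110.183] rot [-1.571  0.001  1.828] F [ 0.136  0.198 -0.65 ] w 20.934230523509896 q [-0.555  0.675 -0.107  1.854  0.118  0.619  1.093]
shift cm [-58.046  -1.911  13.602]
turn [  0.081 111.741  -0.034] shift after turn [  8.864  -1.982 -58.953]
```

View pics/b_side.png

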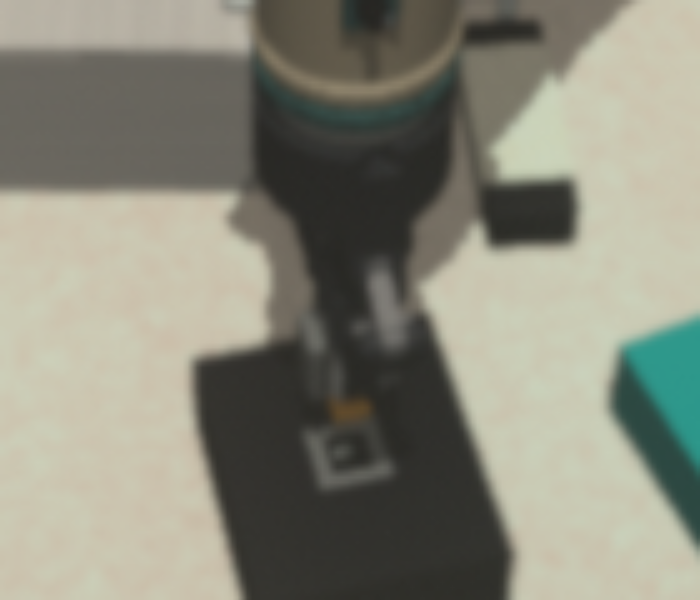

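The plug is out: the brass shank shows at crop (350,408) above the empty socket. I carry it to the tray at about 190 mm, with its bottom near 160 mm.

>>> {"method": "play_rows", "body": {"rows": [[0,[0,-2,0],[0,0,0]],[0,[0,-3,0],[0,0,0]],[0,[-1.5,-3,0.35],[0,0,0]],[0,[-3,0,0.7],[0,0,0]],[0,[-4.2,0,1],[0,0,0]],[0,[-4.2,0,1],[0,0,0]],[0,[-4.2,0,1],[0,0,0]],[0,[-4.2,0,1],[0,0,0]]]}}

```text
clock: 6.55
eef_pos: [482.7, 89.0, 189.4]
tool_rot: [-1.571, 0.001, 1.829]
force: [0.3, -0.2, -0.9]
width: 21.1
```

>>> {"method": "play_rows", "body": {"rows": [[0,[-4.2,0,1],[0,0,0]],[0,[-4.2,0,1],[0,0,0]],[0,[-4.2,0,1],[0,0,0]],[0,[-4.2,0,1],[0,0,0]],[0,[-4.2,0,1],[0,0,0]],[0,[-4.2,0,1],[0,0,0]],[0,[-4.2,0,1],[0,0,0]],[0,[-3,0,0.7],[0,0,0]]]}}

```text
clock: 7.35
eef_pos: [490.2, -245.8, 189.4]
tool_rot: [-1.57, 0.002, 1.826]
force: [0.2, 0.5, -1.4]
width: 21.2
```

```bash
python3 go.py 494 -287 37
```

```text
t 7.35 pos [ 490.214 -245.814  189.36 ] rot [-1.57   0.002  1.826] F [ 0.234  0.479 -1.377] w 21.198434907883087 q [ 0.506  0.538 -0.139  1.847  0.106  0.763  2.135]
shift cm [-4.051 15.244  0.663]
```

>>> {"method": "play_rows", "body": {"rows": [[0,[-1.5,1,0.2],[0,0,0]],[0,[-1.5,2,0.3],[0,0,0]],[0,[-1,2.5,0.1],[0,0,0]],[0,[0,2.5,0],[0,0,0]],[0,[0,2.5,0],[0,0,0]],[0,[0,2,0],[0,0,0]],[0,[0,1.3,0],[0,0,0]],[0,[0,0.7,0],[0,0,0]]]}}

```text
clock: 8.15
eef_pos: [495.2, -280.6, 42.5]
tool_rot: [-1.569, -0.002, 1.83]
force: [0.1, 0.5, -0.7]
width: 21.0
```

```bash
python3 go.py 494 -287 37;  python3 - <<'E'
from h import *
p=ctrl.get_image('side'); c=(300,160)
cv2.imwrite(f'pics/c_side.png',cv2.resize(p['img'][c[1]-60:c[1]+60,c[0]-70:c[0]+70,::-1],None,fx=5,fy=5))
E
```

```text
t 8.15 pos [ 495.214 -280.616   42.496] rot [-1.569 -0.002  1.83 ] F [ 0.081  0.46  -0.735] w 20.98822357838838 q [ 0.531  0.784 -0.101  1.881  0.153  0.485  2.154]
shift cm [-0.587  0.549  0.28 ]
```

View pics/c_side.png

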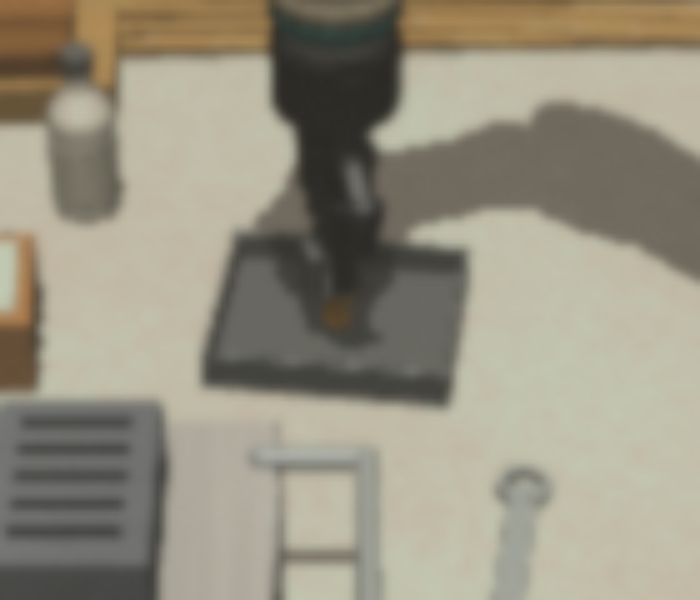

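The plug is over the middle of the tray, with the shank at crop (338,313) inside the walls. I lower to the floor and release.

>>> {"method": "play_rows", "body": {"rows": [[0,[-0.2,0.2,0],[0,0,0]],[0,[-0.2,0.2,0],[0,0,0]],[0,[0,0.15,0],[0,0,0]],[0,[0,0.1,0],[0,0,0]],[0,[0,0.05,0],[0,0,0]],[0,[0,0,0],[0,0,0]],[0,[0,0,0],[0,0,0]],[0,[0,0,0],[0,0,0]]]}}

```text
clock: 9.0
eef_pos: [496.7, -285.7, 36.9]
tool_rot: [-1.571, 0.0, 1.829]
force: [0.7, 0.1, -1.1]
width: 21.2
```

>>> {"method": "play_rows", "body": {"rows": [[0,[0,0.1,0],[0,0,0]],[0,[0,0.1,0],[0,0,0]],[0,[0,0,0],[0,0,0]],[0.35,[0,0,0],[0,0,0]],[0.45,[0,0,0],[0,0,0]],[0.6,[0,0,0],[0,0,0]],[0.6,[0,0,0],[0,0,0]],[0.6,[0,0,0],[0,0,0]]]}}

```text
clock: 9.8
eef_pos: [496.7, -285.7, 34.8]
tool_rot: [-1.571, 0.0, 1.829]
force: [0.6, -0.3, 0.2]
width: 51.0
```

>>> {"method": "play_rows", "body": {"rows": [[0.6,[0,-0.5,0],[0,0,0]],[0.6,[0,-1,0],[0,0,0]],[0.6,[0,-1.5,0],[0,0,0]],[0.6,[0,-2,0],[0,0,0]],[0.6,[0,-3,0],[0,0,0]],[0.6,[0,-3,0],[0,0,0]],[0.6,[0,-3,0],[0,0,0]],[0.6,[0,-2,0],[0,0,0]]]}}

```text
clock: 10.6
eef_pos: [497.6, -286.2, 198.6]
tool_rot: [-1.574, 0.003, 1.829]
force: [0.4, -0.8, 0.6]
width: 51.2
```

```bash
python3 go.py 477.3 25 190 0.005;  python3 - <<'E'
from h import *
p=ctrl.get_image('side'); c=(300,160)
cv2.imwrite(f'pics/d_side.png',cv2.resize(p['img'][c[1]-60:c[1]+60,c[0]-70:c[0]+70,::-1],None,fx=5,fy=5))
E
```

```text
t 10.6 pos [ 497.559 -286.155  198.593] rot [-1.574  0.003  1.829] F [ 0.375 -0.811  0.558] w 51.21682046709149 q [ 0.569  0.558 -0.147  1.772  0.107  0.815  2.2  ]
shift cm [30.602  0.791 -5.99 ]
turn [  0.275 104.519   0.048] shift after turn [-1.87   0.859 31.125]
```

View pics/d_side.png

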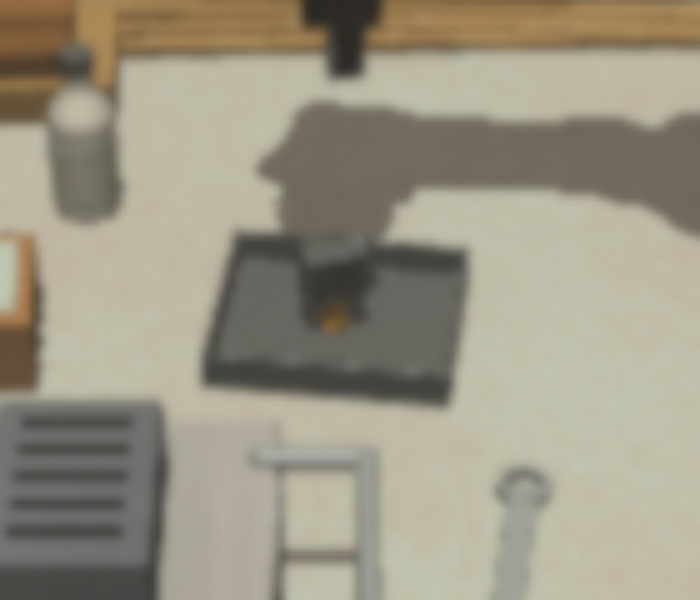

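The plug stands upright in the tray (head crop (335,250), foot (335,320)). Now I turn the wrist for the bar.

>>> {"method": "play_rows", "body": {"rows": [[0.35,[0,0,0],[0,4,0]],[0.35,[0,0,0],[0,8,0]],[0.35,[0,0,0],[0,8,0]],[0.35,[0,0,0],[0,8,0]],[0.35,[0,0,0],[0,8,0]],[0.35,[0,0,0],[0,8,0]],[0.35,[0,0,0],[0,8,0]],[0.35,[0,0,0],[0,8,0]]]}}

```text
clock: 11.45
eef_pos: [496.8, -285.5, 195.8]
tool_rot: [-1.572, -0.001, 0.776]
force: [-0.4, 1.3, 0.1]
width: 29.7
```

>>> {"method": "play_rows", "body": {"rows": [[0.35,[0,0,0],[0,8,0]],[0.35,[0,0,0],[0,8,0]],[0.35,[0,0,0],[0,8,0]],[0.35,[0,0,0],[0,8,0]],[0.35,[0,0,0],[0,8,0]],[0.35,[0,0,0],[0,4.5,0]],[0.35,[-0.5,0,2],[0,0,0]],[0.35,[-0.5,0,4],[0,0,0]]]}}

```text
clock: 12.25
eef_pos: [486.2, -228.3, 195.8]
tool_rot: [-1.573, -0.002, 0.001]
force: [1.1, 0.7, -0.1]
width: 29.6
```

```bash
python3 go.py 477.3 25 170 0.005
```

```text
t 12.25 pos [ 486.2   -228.269  195.819] rot [-1.573 -0.002  0.001] F [ 1.086  0.697 -0.114] w 29.58895660273884 q [ 0.128  0.539  0.386  1.883 -0.279  0.77   0.666]
shift cm [-0.882  2.513 25.334]
turn [ 0.151 -0.256  0.122] shift after turn [-0.763  2.582 25.331]
```

>>> {"method": "play_rows", "body": {"rows": [[0.35,[-0.1,0,4],[0,0,0]],[0.35,[-0.1,0,4],[0,0,0]],[0.35,[-0.1,0.4,4],[0,0,0]],[0.35,[-0.1,0.4,4],[0,0,0]],[0.35,[-0.1,0.4,4],[0,0,0]],[0.35,[-0.1,0.4,3],[0,0,0]],[0.35,[-0.1,0.4,2],[0,0,0]],[0.35,[-0.1,0.4,0.6],[0,0,0]]]}}

```text
clock: 13.05
eef_pos: [476.9, 33.2, 171.3]
tool_rot: [-1.569, -0.001, 0.01]
force: [0.1, 0.4, -0.9]
width: 30.1
```

```bash
python3 go.py 477.3 25 87.5 0.005;  python3 - <<'E'
from h import *
p=ctrl.get_image('side'); c=(300,195)
cv2.imwrite(f'pics/e_side.png',cv2.resize(p['img'][c[1]-60:c[1]+60,c[0]-70:c[0]+70,::-1],None,fx=5,fy=5))
E
```

```text
t 13.05 pos [476.936  33.247 171.258] rot [-1.569 -0.001  0.01 ] F [ 0.133  0.359 -0.898] w 30.14462912845447 q [-0.395  0.504  0.384  2.057 -0.314  0.635  0.211]
shift cm [ 0.022  8.374 -0.843]
turn [-0.12   0.286  0.04 ] shift after turn [ 0.032  8.376 -0.825]
```

View pics/e_side.png

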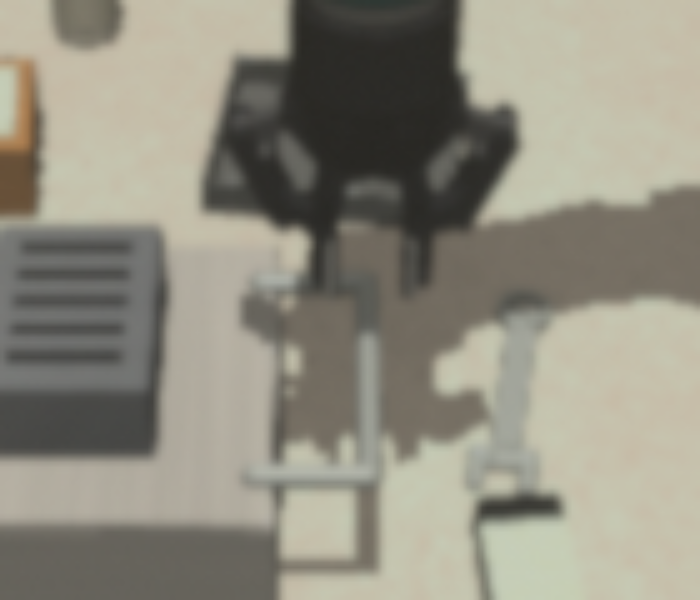

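The fingers straddle the bar in x (tips at crop (320,285) and (415,285), bar at x≈368), so I lower and close.

>>> {"method": "play_rows", "body": {"rows": [[0.35,[0,1,-0.2],[0,0,0]],[0.35,[0,1.5,-0.3],[0,0,0]],[0.35,[0,1.5,-0.3],[0,0,0]],[0.35,[0,1.5,0],[0,0,0]],[0.35,[0,1.3,0],[0,0,0]],[0.35,[0,1,0],[0,0,0]],[0.35,[0,0.4,0],[0,0,0]],[0.35,[0,0,0],[0,0,0]]]}}

```text
clock: 13.9
eef_pos: [476.8, 21.3, 88.4]
tool_rot: [-1.571, 0.001, 0.004]
force: [-0.2, 0.9, 0.5]
width: 30.0
```

>>> {"method": "play_rows", "body": {"rows": [[0.25,[0,0,0],[0,0,0]],[0.15,[0,0,0],[0,0,0]],[0,[0,0,0],[0,0,0]],[0,[0,0,0],[0,0,0]],[0,[0,0,0],[0,0,0]],[0,[0,0,0],[0,0,0]],[0,[0,0,0],[0,0,0]],[0,[0,0,0],[0,0,0]]]}}

```text
clock: 14.7
eef_pos: [477.2, 22.1, 89.4]
tool_rot: [-1.571, -0.001, 0.005]
force: [-1.6, -0.8, 6.2]
width: 9.6
```

```bash
python3 go.py 477.3 25 87.5 0.005;  python3 - <<'E'
from h import *
p=ctrl.get_image('side'); c=(300,195)
cv2.imwrite(f'pics/f_side.png',cv2.resize(p['img'][c[1]-60:c[1]+60,c[0]-70:c[0]+70,::-1],None,fx=5,fy=5))
E
```

```text
t 14.7 pos [477.205  22.127  89.413] rot [-1.571 -0.001  0.005] F [-1.573 -0.797  6.228] w 9.560388768762984 q [-0.293  0.642  0.276  2.119 -0.404  0.429  0.307]
shift cm [0.011 0.191 0.287]
turn [-0.006  0.028  0.044] shift after turn [0.011 0.191 0.287]
```

View pics/f_side.png

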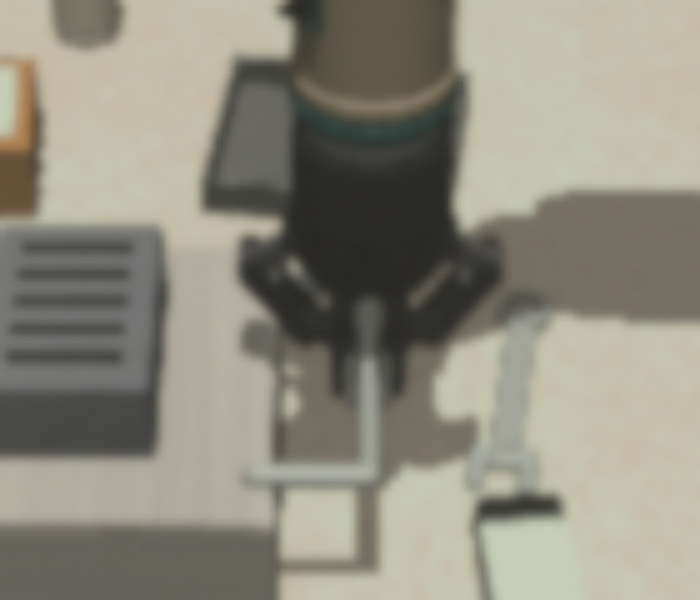

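```bash
python3 - <<'E'
import numpy as np
th=np.concatenate([[0],np.cumsum([.015,.03]+[.045]*25+[.035,.025,.02,.01,.005])]); print(th[-1],len(th)-1)
a=th+.0279; P=215.1*np.c_[-np.cos(a),np.sin(a)]/10
D=np.diff(P,axis=0); C=np.round(P-P[0],2); D=np.diff(C,axis=0)
for i in range(0,len(D),8): print(', '.join(f'[0, [{d[0]:.2f}, {-d[1]:.2f}, 0], [0, 0, 0]]' for d in D[i:i+8]), 'end',C[min(i+8,len(D))]*10)
E
```

```text
1.265 32
[0, [0.01, -0.32, 0], [0, 0, 0]], [0, [0.04, -0.65, 0], [0, 0, 0]], [0, [0.09, -0.96, 0], [0, 0, 0]], [0, [0.14, -0.96, 0], [0, 0, 0]], [0, [0.17, -0.95, 0], [0, 0, 0]], [0, [0.23, -0.94, 0], [0, 0, 0]], [0, [0.26, -0.93, 0], [0, 0, 0]], [0, [0.30, -0.92, 0], [0, 0, 0]] end [12.4 66.3]
[0, [0.35, -0.91, 0], [0, 0, 0]], [0, [0.39, -0.88, 0], [0, 0, 0]], [0, [0.42, -0.87, 0], [0, 0, 0]], [0, [0.47, -0.85, 0], [0, 0, 0]], [0, [0.50, -0.83, 0], [0, 0, 0]], [0, [0.54, -0.80, 0], [0, 0, 0]], [0, [0.57, -0.78, 0], [0, 0, 0]], [0, [0.61, -0.75, 0], [0, 0, 0]] end [ 50.9 133. ]
[0, [0.64, -0.73, 0], [0, 0, 0]], [0, [0.68, -0.69, 0], [0, 0, 0]], [0, [0.70, -0.67, 0], [0, 0, 0]], [0, [0.73, -0.63, 0], [0, 0, 0]], [0, [0.77, -0.60, 0], [0, 0, 0]], [0, [0.78, -0.56, 0], [0, 0, 0]], [0, [0.82, -0.53, 0], [0, 0, 0]], [0, [0.83, -0.48, 0], [0, 0, 0]] end [110.4 181.9]
[0, [0.86, -0.46, 0], [0, 0, 0]], [0, [0.87, -0.41, 0], [0, 0, 0]], [0, [0.90, -0.37, 0], [0, 0, 0]], [0, [0.70, -0.26, 0], [0, 0, 0]], [0, [0.51, -0.18, 0], [0, 0, 0]], [0, [0.41, -0.12, 0], [0, 0, 0]], [0, [0.21, -0.06, 0], [0, 0, 0]], [0, [0.10, -0.03, 0], [0, 0, 0]] end [156.  200.8]
```

>>> {"method": "play_rows", "body": {"rows": [[0,[0.01,-0.32,0],[0,0,0]],[0,[0.04,-0.65,0],[0,0,0]],[0,[0.09,-0.96,0],[0,0,0]],[0,[0.14,-0.96,0],[0,0,0]],[0,[0.17,-0.95,0],[0,0,0]],[0,[0.23,-0.94,0],[0,0,0]],[0,[0.26,-0.93,0],[0,0,0]],[0,[0.3,-0.92,0],[0,0,0]]]}}

```text
clock: 15.55
eef_pos: [489.0, 22.2, 155.9]
tool_rot: [-1.571, 0.001, 0.005]
force: [0.4, -1.0, -4.1]
width: 9.9
```

```bash
python3 go.py 489.6 22.1 155.7;  python3 - <<'E'
from h import *
p=ctrl.get_image('side'); c=(300,185)
cv2.imwrite(f'pics/g_side.png',cv2.resize(p['img'][c[1]-60:c[1]+60,c[0]-90:c[0]+50,::-1],None,fx=5,fy=5))
E
```

```text
t 15.55 pos [489.022  22.183 155.854] rot [-1.571  0.001  0.005] F [ 0.426 -1.015 -4.116] w 9.926111735793747 q [-0.357  0.543  0.371  2.04  -0.331  0.616  0.243]
shift cm [ 0.058  0.015 -0.009]
```

View pics/g_side.png

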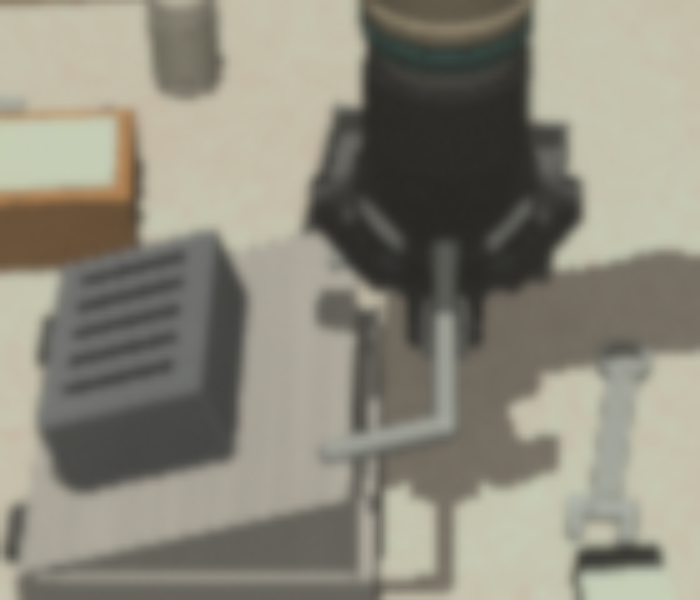

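The lid is rising with the bar held (crop (440,380)), and the load is about 4 N. I continue along the arc.

>>> {"method": "play_rows", "body": {"rows": [[0,[0.35,-0.91,0],[0,0,0]],[0,[0.39,-0.88,0],[0,0,0]],[0,[0.42,-0.87,0],[0,0,0]],[0,[0.47,-0.85,0],[0,0,0]],[0,[0.5,-0.83,0],[0,0,0]],[0,[0.54,-0.8,0],[0,0,0]],[0,[0.57,-0.78,0],[0,0,0]],[0,[0.61,-0.75,0],[0,0,0]]]}}

```text
clock: 16.4
eef_pos: [524.9, 22.5, 222.2]
tool_rot: [-1.57, 0.007, 0.005]
force: [-8.1, -0.7, 2.4]
width: 9.6
```

```bash
python3 go.py 528.1 22.1 222.4
```

```text
t 16.4 pos [524.949  22.493 222.187] rot [-1.57   0.007  0.005] F [-8.093 -0.709  2.391] w 9.60580864299319 q [-0.385  0.496  0.427  1.876 -0.271  0.833  0.187]
shift cm [ 0.315 -0.024 -0.041]
```

>>> {"method": "play_rows", "body": {"rows": [[0,[0.5,-0.73,0],[0,0,0]],[0,[0.6,-0.69,0],[0,0,0]],[0,[0.7,-0.67,0],[0,0,0]],[0,[0.73,-0.63,0],[0,0,0]],[0,[0.77,-0.6,0],[0,0,0]],[0,[0.78,-0.56,0],[0,0,0]],[0,[0.82,-0.53,0],[0,0,0]],[0,[0.83,-0.48,0],[0,0,0]]]}}

```text
clock: 17.2
eef_pos: [583.3, 22.9, 273.3]
tool_rot: [-1.569, 0.004, 0.005]
force: [-11.5, 0.1, 15.3]
width: 9.8
```

```bash
python3 go.py 587.6 22.1 271.3;  python3 - <<'E'
from h import *
p=ctrl.get_image('side'); c=(280,165)
cv2.imwrite(f'pics/i_side.png',cv2.resize(p['img'][c[1]-90:c[1]+70,c[0]-90:c[0]+70,::-1],None,fx=3.7,fy=3.7))
E
```

```text
t 17.2 pos [583.296  22.901 273.317] rot [-1.569  0.004  0.005] F [-11.477   0.053  15.293] w 9.81965291508192 q [-0.368  0.522  0.443  1.661 -0.255  1.021  0.164]
shift cm [ 0.431  0.2   -0.083]
```

View pics/i_side.png

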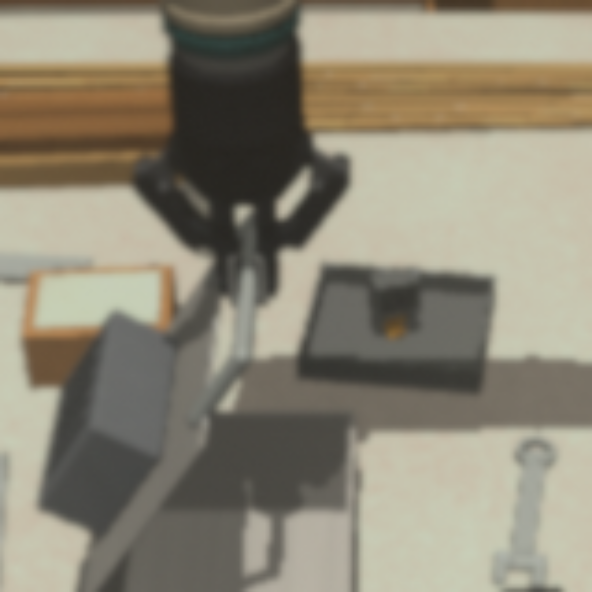

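```bash
python3 - <<'E'
import numpy as np
from scipy.optimize import least_squares
P=np.array([[477.2,89.4],[489,155.9],[524.9,222.2],[583.3,273.3]])
for Q in(P,P[1:]):
    r=least_squares(lambda c:np.hypot(*(Q-c).T)-215.1,[692,90]); print(r.x,r.fun, r.x+[-59,207], 'th',[np.arctan2(z-r.x[1],r.x[0]-x)-.0279 for x,z in P])
r=least_squares(lambda c:np.hypot(*(P-c[:2]).T)-c[2],[692,90,215]); print(r.x,r.fun)
E
```

```text
[692.63862715  87.78238997] [ 0.34469994 -0.37063716 -0.14804973  0.2409367 ] [633.63862715 294.78238997] th [np.float64(-0.020391691680756392), np.float64(0.2949023474130205), np.float64(0.6476645191587272), np.float64(1.0103292164619908)]
[693.26248878  88.40275957] [ 0.02564187 -0.04738045  0.02493685] [634.26248878 295.40275957] th [np.float64(-0.02328451422063637), np.float64(0.2912475802457276), np.float64(0.6435993061934403), np.float64(1.0063666185963425)]
[696.84159281  85.34901894 219.62680593] [ 0.05214103 -0.13746991  0.12783533 -0.04250645]
```

```bash
python3 - <<'E'
import numpy as np
th=np.array([1.035,1.075,1.115,1.155,1.19,1.215,1.235]); a=th+.0279
P=np.array([692.8,88.1])+215.1*np.c_[-np.cos(a),np.sin(a)]
print(np.round(np.diff(np.vstack([[585.4,271.3],[584.5,273],P]),axis=0)/10,2),P)
E
```

```text
[[-0.09  0.17]
 [ 0.37  0.3 ]
 [ 0.76  0.4 ]
 [ 0.78  0.37]
 [ 0.79  0.34]
 [ 0.7   0.27]
 [ 0.51  0.18]
 [ 0.41  0.13]] [[588.18822324 276.0478283 ]
 [595.78781002 280.08084538]
 [603.5425956  283.80673407]
 [611.440174   287.21953373]
 [618.4577627  289.94459803]
 [623.52658277 291.73988722]
 [627.61296322 293.08453658]]
```

>>> {"method": "play_rows", "body": {"rows": [[0,[-0.1,-0.17,0],[0,0,0]],[0,[0.37,-0.3,0],[0,0,0]],[0,[0.76,-0.4,0],[0,0,0]],[0,[0.78,-0.37,0],[0,0,0]],[0,[0.79,-0.34,0],[0,0,0]],[0,[0.7,-0.27,0],[0,0,0]],[0,[0.5,-0.18,0],[0,0,0]],[0,[0.4,-0.13,0],[0,0,0]]]}}

```text
clock: 18.05
eef_pos: [629.0, 23.2, 293.9]
tool_rot: [-1.57, -0.003, 0.006]
force: [-3.1, 1.2, 5.0]
width: 9.7
```

>>> {"method": "play_rows", "body": {"rows": [[0,[0,0,0],[0,0,0]],[0,[0,0,0],[0,0,0]],[0,[0,0,0],[0,0,0]],[0,[0,0,0],[0,0,0]],[0,[0,0,0],[0,0,0]],[0,[0,0,0],[0,0,0]],[0,[0,0,0],[0,0,0]],[0,[0,0,0],[0,0,0]]]}}

```text
clock: 18.85
eef_pos: [628.9, 23.2, 293.8]
tool_rot: [-1.57, -0.003, 0.006]
force: [-3.0, 0.0, 6.7]
width: 9.5
```

```bash
python3 go.py 634 22.1 295;  python3 - <<'E'
from fit import *
from scipy.optimize import minimize_scalar
np.set_printoptions(precision=2,suppress=True)
def lidpts(th):
    pts=np.vstack([boxpts(165,202,0,3)+[-82.5,0,0],boxpts(85,120,3,53)+[-70,0,0]])
    c,s=np.cos(th),np.sin(th)
    x=pts[:,0]*c+pts[:,2]*s; z=-pts[:,0]*s+pts[:,2]*c
    return np.c_[x+85,pts[:,1],z+100]
ov=[]
for n in('top','side'):
    p=ctrl.get_image(n); o=p['img'].copy()
    for th,col in((1.265,(255,0,0)),(1.235,(0,255,0))):
        q=sil(p,lidpts(th),607.5,24.7,.005,1); cs,_=cv2.findContours(q,0,1); cv2.drawContours(o,cs,-1,col,1)
    c=(275,170) if n=='top' else (250,165)
    ov.append(cv2.resize(o[c[1]-90:c[1]+70,c[0]-80:c[0]+80,::-1],(400,400)))
    np.save(n+'1.npy',p,allow_pickle=True)
cv2.imwrite('pics/j.png',np.hstack(ov))
E
```

```text
t 18.85 pos [628.917  23.217 293.819] rot [-1.57  -0.003  0.006] F [-2.997  0.036  6.689] w 9.475544186357768 q [-0.343  0.571  0.442  1.51  -0.261  1.116  0.157]
shift cm [ 0.508 -0.116 -0.115]
```

View pics/j.png

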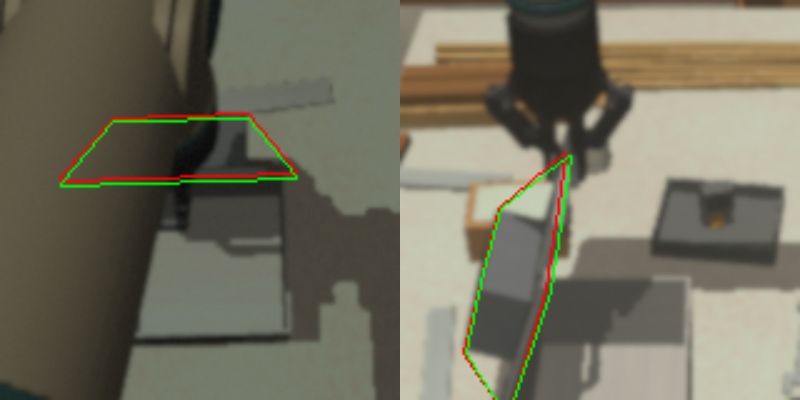

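```bash
cat > chk.py <<'E'
from fit import *
import sys
def lp(th,x,y,z,box=(607.5,24.7,.005)):
    c,s=np.cos(th),np.sin(th); X=x*c+z*s+85; Z=-x*s+z*c+100
    cy,sy=np.cos(box[2]),np.sin(box[2]); return [box[0]+cy*X-sy*y,box[1]+sy*X+cy*y,Z]
def draw(p,ths,c0,r0,w,h,k,name):
    im=cv2.resize(p['img'][r0:r0+h,c0:c0+w,::-1],None,fx=k,fy=k,interpolation=cv2.INTER_CUBIC)
    im2=im.copy()
    cols=[(0,255,0),(0,0,255),(255,0,0)]
    def L(th,a,b,col):
        A,B=[((proj(p,lp(th,*q))-[c0,r0]+.5)*k) for q in(a,b)]
        cv2.line(im2,tuple(int(v) for v in A),tuple(int(v) for v in B),col,1)
    for th,col in zip(ths,cols):
        for z in (0,3): L(th,(0,101,z),(-165,101,z),col)
        for x in(-27.5,-112.5): L(th,(x,60,3),(x,60,53),col)
        L(th,(-27.5,60,53),(-112.5,60,53),col); L(th,(-112.5,-60,53),(-112.5,60,53),col)
        L(th,(-215,-70,6),(-215,70,6),col)
    cv2.imwrite(name,np.hstack([im,im2]))
E
python3 - <<'E'
from chk import *
p=np.load('side1.npy',allow_pickle=True).item()
draw(p,[1.205,1.235,1.265],190,120,95,140,4,'pics/k.png')
E
```

```text
(no output)
```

View pics/k.png

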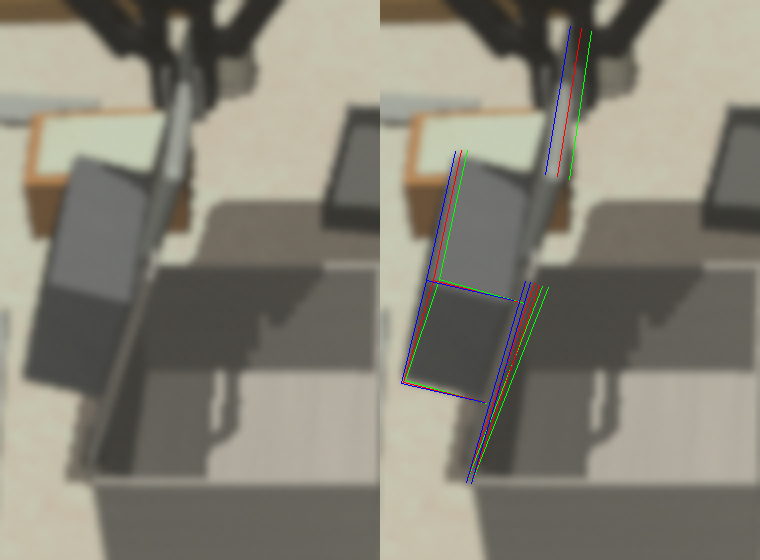

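Measured from the arm, the lid is at about 1.241, and from the bar in the image at about 1.247. I add about 0.02 rad.

>>> {"method": "play_rows", "body": {"rows": [[0,[0.1,-0.06,0],[0,0,0]],[0,[0.1,-0.05,0],[0,0,0]],[0,[0.1,-0.05,0],[0,0,0]],[0,[0.1,-0.04,0],[0,0,0]],[0,[0.05,0,0],[0,0,0]],[0,[0,0,0],[0,0,0]],[0,[0,0,0],[0,0,0]],[0,[0,0,0],[0,0,0]]]}}

```text
clock: 19.75
eef_pos: [632.0, 23.2, 294.8]
tool_rot: [-1.57, -0.0, 0.006]
force: [-2.7, 1.3, 5.8]
width: 9.6
```

```bash
python3 go.py 634 22.1 295;  python3 - <<'E'
from chk import *
p=ctrl.get_image('side'); save(p,'full_side.png')
draw(p,[1.235,1.265,1.295],190,120,95,140,4,'pics/l.png')
E
```

```text
t 19.75 pos [632.014  23.214 294.756] rot [-1.57  -0.     0.006] F [-2.715  1.296  5.808] w 9.604378627962591 q [-0.341  0.577  0.441  1.496 -0.261  1.127  0.156]
shift cm [ 0.198 -0.024 -0.113]
```

View pics/l.png

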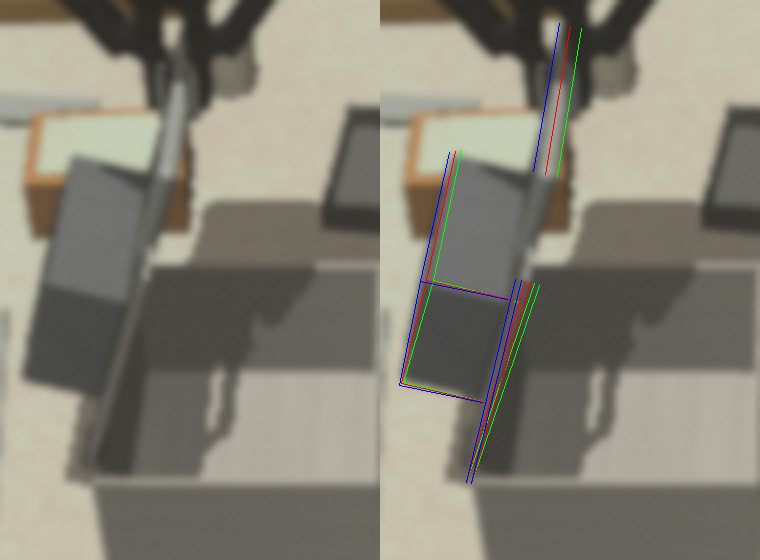

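View pics/full_side.png

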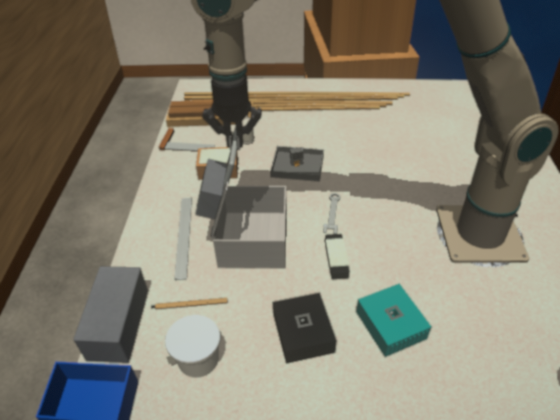

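The camera gives about 1.262 and the arm about 1.256. I add a 1 mm nudge, then hold.

>>> {"method": "play_rows", "body": {"rows": [[0,[0.1,-0.05,0],[0,0,0]],[0,[0,0,0],[0,0,0]],[0,[0,0,0],[0,0,0]],[0,[0,0,0],[0,0,0]],[0,[0,0,0],[0,0,0]],[0,[0,0,0],[0,0,0]],[0,[0,0,0],[0,0,0]],[0,[0,0,0],[0,0,0]]]}}

```text
clock: 20.6
eef_pos: [633.0, 23.3, 295.0]
tool_rot: [-1.57, -0.0, 0.006]
force: [-2.9, 0.5, 5.4]
width: 9.6
```

>>> {"method": "play_rows", "body": {"rows": [[0,[0,0,0],[0,0,0]],[0,[0,0,0],[0,0,0]],[0,[0,0,0],[0,0,0]],[0,[0,0,0],[0,0,0]],[0,[0,0,0],[0,0,0]],[0,[0,0,0],[0,0,0]],[0,[0,0,0],[0,0,0]],[0,[0,0,0],[0,0,0]]]}}

```text
clock: 21.4
eef_pos: [632.9, 23.2, 295.0]
tool_rot: [-1.57, -0.0, 0.006]
force: [-2.8, 0.8, 5.6]
width: 9.5
```

```bash
python3 go.py 634 22.1 295;  python3 - <<'E'
from chk import *
p=ctrl.get_image('side')
draw(p,[1.235,1.265,1.295],190,120,95,140,4,'pics/m.png')
E
```

```text
t 21.4 pos [632.946  23.235 295.021] rot [-1.57  -0.     0.006] F [-2.846  0.79   5.634] w 9.526865642856974 q [-0.34   0.578  0.441  1.493 -0.262  1.129  0.156]
shift cm [ 0.105  0.002 -0.114]
```

View pics/m.png

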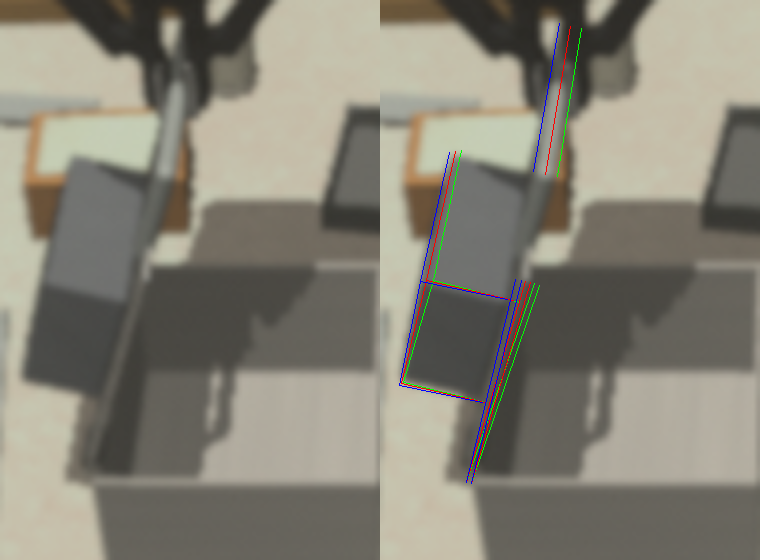

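The bar in the image lies on the 1.265 line (near end at about (546,175)), and the pose is steady. I hand in.

```bash
python3 -c "
from cell import ctrl; print(ctrl.finish_job())"
```

```text
the job is handed in; nothing more can be done
None
```

I pulled the plug straight up out of the black charger and stood it upright in the parts tray. I then raised the lid by its bar to the balance point and handed the job in at about 21.5 s, with the bar still gripped.

**Lid angle:** the arm's position gives about 1.26 rad. The side picture shows the bar on the line drawn for 1.265 rad. Over the last 0.8 s the pose was steady, with about 6 N at the wrist.

**Checks that disagreed or failed:**
- **Grip width:** it reads about 9.5 mm on the 12 mm bar.
- **Lifting path:** my planned arc ran a few mm inside the bar's true path. The force reached about 19 N partway up, so I refitted the arc from the measured positions. The bar seems to sit about 12 mm behind the fingertips, not the 17 mm I first assumed.
- **Top camera:** the arm hid much of the lid, so the final angle check used the side camera only.

In the last full side picture I saw no other item out of place.

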